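Index the work stop one hole towards the vise

ROBOT

A 6-joint arm with a two-finger parallel gripper is mounted at the origin on the work surface; the furniture and walls round the work are solid. World frame = base frame: x ahead of the robot, y to its left, z up, the work surface at z = 0. Lengths are in m, angles in rad, forces in N, time in s.
With the tool pointing down it reaches from about 0.25 to 0.725 m from the base axis. Payload 4 kg.
Tool frame: the origin (TCP) lies between the finger pads; the fingertips stand 11 mm ahead of it and the grasp point (between the pads) lies 8 mm behind it (bot.tip_extent is the distance from the TCP to the fingertips, in m); z points along the fingers, y is the line along which they close (so a half turn about z gives the same grasp; the last joint's range is limited). The gripper opens to 85 mm and grips with 20 to 120 N. Pads are 22 mm wide; open, the fingers measure 114 mm over their backs; the gripper's body (76 mm by 85 mm) begins 54 mm behind the grasp point. The pads swing forward as they close: fully open they stand 13 mm farther back than shut.
Start: joints at [-1.307, 0.241, 0.005, 1.335, 0, 1.571], TCP at [0.13, -0.483, 0.242] pointing down, gripper open.
Joint ranges: [-2.72, 2.72], [-1.05, 1.87], [-1.09, 1.28], [-1.99, 2.15], [-1.42, 1.44], [-3.14, 3.14]. Speed limits (rad/s): [2.79, 2.79, 3.14, 3.14, 3.14, 3.14].

INTERFACE

Orientations are given as a unit quaternion [x, y, z, w].
In Python, from workcell import bot gives the robot as it stands. The module is installed in compiled form; this text tells all that it offers.
- The arm moves only by the tool drive_tool, never from a script. Its argument "rows" is a list of rows, each an object of numbers: "dx", "dy", "dz": the shift along the tool's x, y, z in units of 50 mm (1.0 is 50 mm); "wx", "wy", "wz": the turn, a rotation vector about the tool's x, y, z in units of 5 degrees (1.0 is 5 degrees); "hand": the finger opening in mm, from 0 to 85.4. A call has 1 to 20 rows; each row is the pose to reach, as a shift and turn from the pose commanded when the call began, along the tool's axes at that moment; what a row does not reach only later rows make up. A row lasts 1/10 s, in which the tool goes at most 50 mm and 8.59 degrees, less where a joint would pass 70% of its speed; a pose out of reach is approached as far as the arm can. A call with a gripper value outside its range is refused whole. The fingers move at their own pace and stop on an object; the grip force is fixed at half the most. Time passes only in rows, so rows that repeat a pose let the fingers close. It gives the time, the measured TCP pose, the force, the opening and the grip force at its end, in the units of the state.
- bot.get_obs(): the state, without advancing time (a new reading comes with each control period).
- bot.camera(name): name is "side" or "top"; returns the picture (480x640x3 uint8, red, green, blue); there is no depth.
- bot.get_calibration(name): a dict with "vfov" (degrees; the focal length in pixels is half the picture's height over the tangent of half this angle, whatever the lens; pixels are square), "cx", "cy" (the principal point, pixels), "origin" and "rotation" of the camera in the world. Camera axes: x right, y up, looking along -z (the intrinsics and any distortion apply to the point x, -y, -z); pixel columns grow to the right and rows downward; lengths in m; the calibration is good to about 2 mm. A picture is of the moment at which its call begins. get_calibration takes no time and is no camera call.
- bot.job_done(): hands the job in; it is judged then, once.
Trained networks look in the newest picture that a camera, given by its name, has taken for a name from the list of things; names that differ only in an ending like _2 or _b are one class to them, and where a whole thing is asked for, a point or a joint stands for the part that bears it (a point fixed in the world has none). Each returns a list of dicts, best first, with "score" (0 to 1); they miss things now and then, are a little off and sometimes report something else, mostly with a low value. They report only what shows in the picture. A call takes as long as a camera call.
- bot.look_for(camera, thing): "extent" ([centre column, centre row, width, height] in pixels, round what is visible of it).
- bot.outline_of(camera, thing): "region" (480x640 bool, what is visible of it) and "extent" ([centre column, centre row, width, height] in pixels, round what is visible of it).
The state is a dict: "clock": time; "joint_pos": joint angles; "joint_vel": joint speeds; "tau": joint torques, N m; "eef_pos": TCP position; "tool_rot": TCP orientation; "ft_force": force on the tool from outside, world axes, zero at the start; "ft_torque": the same for the moment, N m; "grip_width": finger opening in m; "grasp_force": force on a finger pad.
Only numpy, scipy, OpenCV 4.12 (cv2) and the standard library are available. Lean on these libraries where they do the work, as an engineer would, in place of code of your own. Each camera call takes 0.05 s, during which the arm holds its last target. There are 200 camera calls.

TASK

The work stop on the hole rail has to come one hole closer to the small vise. Pull its lock knob up so that the pin leaves its hole, slide the stop along the rail to the next hole on the side where the vise stands, and let the pin go fully home there. Finish while still holding the knob in the fingers with the pin fully home (do not let go), and leave the vise, the bottle and the other loose things where they are.

Things in the scene. Friction and masses are not known exactly. Their poses are not given: they have to be found in the camera images.
- hole_rail: Fixed rail screwed onto a raised metal fixture plate (plate top 135 mm above the bench): dark foot plate 50 x 200 mm, 10 mm thick, carrying a 25 mm wide bright square tube along the rail's y axis, its top 35 mm above the origin, between two end blocks (44 mm high) at y = +-84 mm. Three holes in the tube's top at y = -40, 0, 40 mm. Origin: centre of the underside; z up, y along the rail.
- stop_section (a joint): Position (m) of the grey sliding sleeve (the work stop) along the rail's +y axis; 0 = middle hole (the start), 0.04 and -0.04 = the next holes. It slides with about 2 N of friction once the pin is out; while the pin is in it is locked, with about 1 mm of play either way.
- lock_plunger (a joint): Lift (m) of the spring lock plunger that stands upright in the sleeve: 0 = pin fully home in a hole, 0.010 = pin tip on the tube's top between holes, 0.016 = end of its travel. The spring pushes it down with 4 N when home and 7 N at the end of the travel; the pin (8 mm, round tip, 10 mm holes) drops into a hole by itself when over it.
- pull_knob: Black round pull knob at the top of the plunger, 24 mm diameter, 26 mm high. It moves with sleeve and plunger. Origin: on the plunger axis, at the top of the fixture plate when the pin is home (the knob spans 70 to 96 mm above the origin); axes parallel to the rail's.
- knob_mid (a point): Centre of the black pull knob, 83 mm above the fixture plate (218 mm above the bench) when the pin is home; the knob's underside is 12 mm above the sleeve's boss then.
- vise: Small steel precision vise, 50 x 134 mm, 38 mm high, standing crosswise on the fixture plate beyond one end of the rail (either end). Origin: centre of the underside. It is loose, to be left alone.
- bottle: Small capped reagent bottle, 42 mm diameter, 90 mm high, upright on the fixture plate beyond the other end of the rail. Origin: centre of the underside. Loose, to be left alone.
- coupon: Flat sample coupon 60 x 30 x 10 mm on the fixture plate in front of the rung's pad. Origin: centre of the underside. Loose, to be left alone.
- weight: Brass check weight, 28 mm diameter, 26 mm high, on the fixture plate in front of the rail. Origin: centre of the underside. Loose, to be left alone.
- lens: Black spare lens, 35 mm diameter, 50 mm high, upright on the bench left of the fixture plate. Origin: centre of the underside. Loose, to be left alone.
- stop_pad (a point): Centre of the rubber pad at the end of the stop's rung, 75 mm from the knob's axis along the rail's -x, 30 mm above the fixture plate. The rung comes from the grey sleeve, which is 44 mm wide and 60 mm long, its flat top 45 mm above the plate, with a round boss (radius 13 mm) on it up to 58 mm under the knob.
- fixture_plate: Flat grey metal plate with a grid of small holes, 280 x 500 mm (y), standing fixed on four pillars; its top is 135 mm above the bench. Origin: under its centre, on the bench surface; x and y along its sides. Rail, vise, bottle, coupon and weight stand on it.

How it is judged:
By the outcome, as a careful person would: the job done as asked, in the order asked, and still so for the second after the job is handed in, while the arm keeps its last pose, push and grip.
It also fails if it takes over 29 s, if anything falls off the work surface, if the arm or the gripper's body presses on something with over 40 N, if the wrist force passes 120 N, or if a joint passes its speed limit or range.

## Working session

There is one attempt and no reset: what is moved stays moved. The work goes in short steps, Python scripts to look and compute and a tool call to move; the robot and the scene stay as the last step left them, time stands still between calls to the robot, and variables do not carry over. Pictures are saved under pics/ and viewed, at most 10 in all, crops included, and the job is handed in when it is done.

Besides the shell and the picture viewer there is one more tool, called after "Emit:" by a JSON object that holds its "fn" and its "kwargs". drive_tool: Moves the arm, as the interface text tells. Its arguments: {"type":"object","properties":{"rows":{"type":"array","items":{"type":"object","properties":{"dx":{"type":"number"},"dy":{"type":"number"},"dz":{"type":"number"},"wx":{"type":"number"},"wy":{"type":"number"},"wz":{"type":"number"},"hand":{"type":"number"}}}}},"required":["rows"]}

```bash
mkdir -p pics; cat > h.py <<'E'
import numpy as np, cv2
from workcell import bot
def ray(cam,u,v):
    c=bot.get_calibration(cam); f=240/np.tan(np.radians(c["vfov"])/2)
    d=np.array([(u-c["cx"])/f,-(v-c["cy"])/f,-1.0])
    return np.array(c["origin"]),np.array(c["rotation"])@d
def onz(cam,u,v,z):
    o,d=ray(cam,u,v); return o+d*(z-o[2])/d[2]
def proj(cam,p):
    c=bot.get_calibration(cam); f=240/np.tan(np.radians(c["vfov"])/2)
    q=np.array(c["rotation"]).T@(np.array(p)-np.array(c["origin"]))
    return c["cx"]+f*q[0]/-q[2], c["cy"]-f*q[1]/-q[2]
def snap(cam,name):
    im=bot.camera(cam); cv2.imwrite(f"pics/{name}.png",im[:,:,::-1]); return im
E
python3 - <<'E'
from h import *
print(bot.get_calibration("top"),bot.get_calibration("side"))
for c in("top","side"):
    snap(c,c+"0")
    for t,z in (("pull_knob",.218),("vise",.173),("bottle",.225),("hole_rail",.17),("stop_pad",.165),("weight",.16),("fixture_plate",.135)):
        for r in bot.look_for(c,t)[:2]:
            e=r["extent"]; print(c,t,round(r["score"],2),np.round(e),np.round(onz(c,e[0],e[1],z),3))
print(bot.get_obs())
E
```

```text
{'vfov': 42.709966826507426, 'cx': 319.4109451102925, 'cy': 237.80793154098154, 'origin': array([0.24373806, 0.10884831, 1.12960601]), 'rotation': array([ 0.0769727 , -0.07818442, -0.69703322,  0.70859515])} {'vfov': 56.7585048007614, 'cx': 323.096171079615, 'cy': 231.81080364391397, 'origin': array([ 0.41973667, -0.56344588,  0.63631056]), 'rotation': array([ 0.45833055, -0.01203968, -0.04879253,  0.88735982])}Traceback (most recent call last):
  File "<stdin>", line 7, in <module>
  File "h.py", line 8, in onz
    o,d=ray(cam,u,v); return o+d*(z-o[2])/d[2]
        ~~~^^^^^^^^^
  File "h.py", line 6, in ray
    return np.array(c["origin"]),np.array(c["rotation"])@d
                                 ~~~~~~~~~~~~~~~~~~~~~~~^~
ValueError: matmul: Input operand 1 has a mismatch in its core dimension 0, with gufunc signature (n?,k),(k,m?)->(n?,m?) (size 3 is different from 4)
```

Rotation is a quaternion.

```bash
sed -i 's/np.array(c\["rotation"\])/Rotation.from_quat(c["rotation"]).as_matrix()/; 1a from scipy.spatial.transform import Rotation' h.py
python3 - <<'E'
from h import *
for c in("top","side"):
    snap(c,c+"0")
    for t,z in (("pull_knob",.218),("vise",.173),("bottle",.225),("hole_rail",.17),("stop_pad",.165),("weight",.16),("fixture_plate",.135)):
        for r in bot.look_for(c,t)[:2]:
            e=r["extent"]; print(c,t,round(r["score"],2),np.round(e),np.round(onz(c,e[0],e[1],z),3))
print(bot.get_obs())
E
```

```text
top pull_knob 0.76 [376. 190.  18.  19.] [0.525 0.023 0.218]
top vise 0.76 [285. 199.  43.  83.] [0.521 0.166 0.173]
top bottle 0.67 [457. 227.  30.  31.] [ 0.466 -0.099  0.225]
top hole_rail 0.71 [372. 213. 125.  75.] [0.5   0.025 0.17 ]
top hole_rail 0.55 [373. 190.  14.  20.] [0.539 0.023 0.17 ]
top stop_pad 0.64 [369. 215.  41.  71.] [0.499 0.028 0.165]
top stop_pad 0.26 [328. 255.  16.  18.] [0.431 0.095 0.165]
top fixture_plate 0.68 [378. 231. 307. 167.] [0.479 0.012 0.135]
top fixture_plate 0.59 [328. 257.  12.  17.] [0.434 0.095 0.135]
side pull_knob 0.78 [358. 230.  14.  16.] [0.524 0.02  0.218]
side vise 0.64 [349. 216.  71.  33.] [0.526 0.13  0.173]
side vise 0.28 [357. 329. 219. 267.] [ 0.496 -0.149  0.173]
side bottle 0.59 [341. 308.  31.  56.] [ 0.473 -0.158  0.225]
side bottle 0.27 [344. 262.  68.  86.] [ 0.49  -0.066  0.225]
side hole_rail 0.97 [344. 261.  68.  88.] [0.499 0.002 0.17 ]
side stop_pad 0.71 [341. 246.  60.  55.] [0.501 0.052 0.165]
side weight 0.71 [304. 240.  16.  19.] [0.437 0.082 0.16 ]
side fixture_plate 0.94 [358. 330. 214. 267.] [ 0.503 -0.117  0.135]
{'clock': 0.9, 'joint_pos': array([-1.30698072e+00,  2.40552314e-01,  4.99705591e-03,  1.33519473e+00,
        3.88625613e-05,  1.57084253e+00]), 'joint_vel': array([ 1.60537788e-03, -9.87854951e-05, -1.68059147e-03,  1.74085415e-03,
       -8.34582258e-04,  9.88199047e-04]), 'tau': array([ 3.98604379e-04, -3.72198737e+01,  2.52691752e+01,  1.00167574e-03,
        1.18660068e-05, -3.64354477e-06]), 'eef_pos': array([ 0.13039402, -0.48269815,  0.24232918]), 'tool_rot': array([9.91315810e-01, 1.31502712e-01, 2.23100955e-05, 2.04102215e-05]), 'ft_force': array([0.7584309 , 0.86201793, 0.18582225]), 'ft_torque': array([-0.01082867, -0.01374418, -0.00474569]), 'grasp_force': 0.0, 'grip_width': 0.08519514421972885}
```

View pics/top0.png

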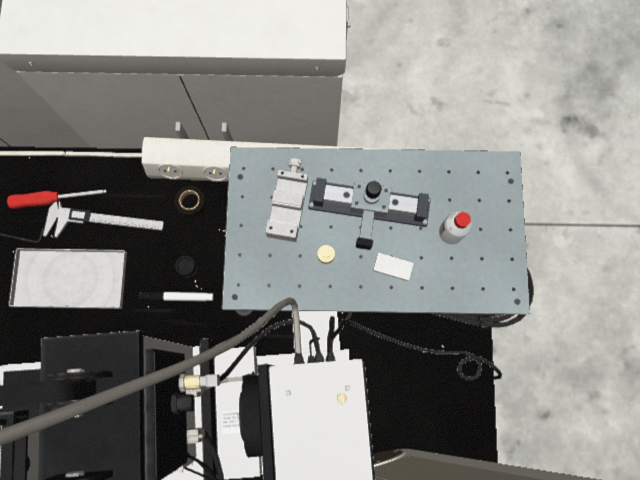

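View pics/side0.png

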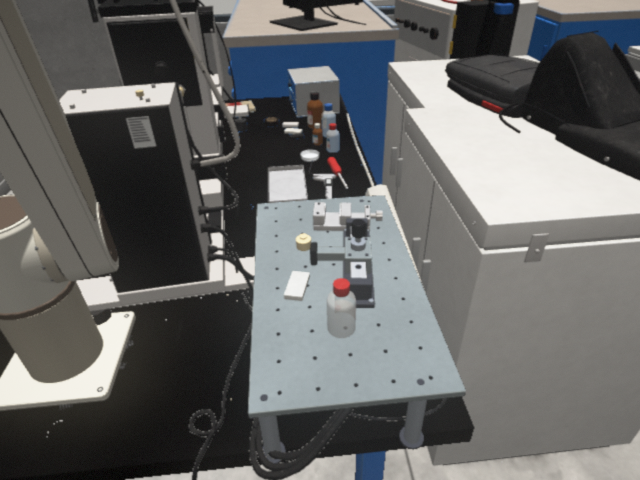

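The vise stands at (285,199) on the world +y side, and the knob is at (374,189). The bottle is at (457,227) at the other end. The rail is tilted a few degrees, so next I'll measure the knob and the rail direction more closely.

```bash
python3 - <<'E'
from h import *
for c in("top","side"):
    im=snap(c,c+"1")
    if c=="top": cv2.imwrite("pics/crop.png",cv2.resize(im[150:260,260:440,::-1],None,fx=4.4,fy=4.4,interpolation=cv2.INTER_CUBIC))
    for t in("pull_knob","hole_rail"):
        for r in bot.outline_of(c,t)[:1]:
            m=r["region"]; ys,xs=np.nonzero(m); u,v=xs.mean(),ys.mean()
            print(c,t,r["score"],np.round(r["extent"],1),u,v,m.sum(),onz(c,u,v,.218).round(4),onz(c,u,v,.231).round(4))
            if t=="hole_rail" and c=="top":
                b=cv2.boxPoints(cv2.minAreaRect(np.c_[xs,ys].astype(np.float32)))
                print(b.round(1),[onz(c,*p,.145).round(4) for p in b])
o1,d1=ray("top",0,0)
E
```

```text
top pull_knob 0.72 [374.4 191.1  18.8  16.9] 373.0681818181818 189.22272727272727 220 [0.526 0.027 0.218] [0.522  0.0282 0.231 ]
top hole_rail 0.72 [370.7 212.7 129.   71.7] 368.737111007896 204.8722712494194 4306 [0.5007 0.0338 0.218 ] [0.4971 0.0349 0.231 ]
[[303.1 240.2]
 [312.9 172. ]
 [431.9 189. ]
 [422.1 257.2]] [array([0.4594, 0.1356, 0.145 ]), array([0.5772, 0.1218, 0.145 ]), array([ 0.5507, -0.078 ,  0.145 ]), array([ 0.4342, -0.0593,  0.145 ])]
side pull_knob 0.75 [359.5 231.2  13.4  16.4] 358.36653386454185 228.27490039840637 251 [0.5257 0.0252 0.218 ] [0.5224 0.0069 0.231 ]
side hole_rail 0.69 [344.2 262.1  68.   88.2] 352.2580529706514 259.613457408733 2794 [ 0.5036 -0.054   0.218 ] [ 0.501  -0.0698  0.231 ]
```

View pics/crop.png

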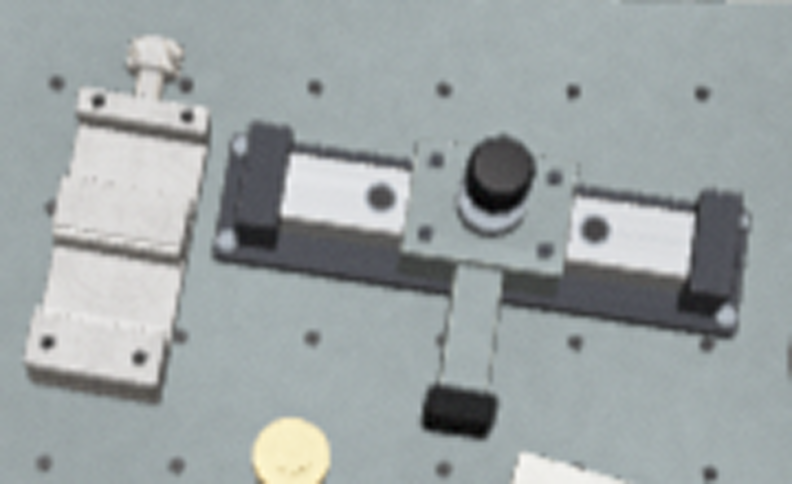

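The crop shows the left hole at crop (381,197), which is about px (346.6,194.8), and the right hole at (595,229), about (395.2,202.0). The knob's top is near crop (500,165).

```bash
python3 - <<'E'
from h import *
a=onz("top",346.6,194.8,.17);b=onz("top",395.2,202.0,.17)
d=a-b;print(a,b,np.linalg.norm(d),(a+b)/2)
th=np.degrees(np.arctan2(d[1],d[0]));print("rail y dir deg",th)
# ray-ray knob
(o1,d1),(o2,d2)=ray("top",373.07,189.22),ray("side",358.4,228.3)
t=np.linalg.lstsq(np.c_[d1,-d2],o2-o1,rcond=None)[0];print(o1+t[0]*d1,o2+t[1]*d2)
k=(a+b)/2; 
R0=Rotation.from_quat(bot.get_obs()["tool_rot"]);p0=bot.get_obs()["eef_pos"]
print(R0.as_matrix().round(3))
# tool y = -x dir or +x of rail: yaw
yaw_y=th-90
for s in(0,180):
    ang=np.radians(yaw_y+s); y=np.array([np.cos(ang),np.sin(ang),0]);z=np.array([0,0,-1.]);x=np.cross(y,z)
    R=Rotation.from_matrix(np.c_[x,y,z]); print(s,x.round(3),((R0.inv()*R).as_rotvec(degrees=True)/5).round(2))
for z in(.29,.212):
    print(R0.inv().apply(np.array([k[0],k[1],z])-p0)/.05)
E
```

```text
[0.53066162 0.06584213 0.17      ] [ 0.51984137 -0.01315261  0.17      ] 0.07973234695034945 [0.52525149 0.02634476 0.17      ]
rail y dir deg 82.2004830641655
[0.5263812  0.02692408 0.21681071] [0.5260983  0.02691346 0.21672406]
[[ 0.965  0.261  0.   ]
 [ 0.261 -0.965 -0.   ]
 [-0.     0.    -1.   ]]
0 [0.136 0.991 0.   ] [  0.     0.   -13.42]
180 [-0.136 -0.991 -0.   ] [ 0.   -0.   22.58]
[10.27877105 -7.77015676 -0.95406852]
[10.27877232 -7.77020571  0.60593148]
```

Emit:
{"fn": "drive_tool", "kwargs": {"rows": [{"dz": -0.95,"hand": 85},{"dx": 2.0,"dy": -1.5,"dz": -0.95,"wz": -2.5,"hand": 60},{"dx": 3.5,"dy": -2.65,"dz": -0.95,"wz": -4.5,"hand": 60},{"dx": 5.0,"dy": -3.8,"dz": -0.95,"wz": -6.5,"hand": 60},{"dx": 6.0,"dy": -4.55,"dz": -0.95,"wz": -8,"hand": 60},{"dx": 7.0,"dy": -5.3,"dz": -0.95,"wz": -9.5,"hand": 60},{"dx": 8.0,"dy": -6.05,"dz": -0.95,"wz": -11,"hand": 60},{"dx": 9.0,"dy": -6.8,"dz": -0.95,"wz": -12.5,"hand": 60},{"dx": 10.29,"dy": -7.77,"dz": -0.95,"wz": -13.42,"hand": 60},{"dx": 10.29,"dy": -7.77,"dz": -0.95,"wz": -13.42,"hand": 60},{"dx": 10.29,"dy": -7.77,"dz": -0.95,"wz": -13.42,"hand": 60},{"dx": 10.29,"dy": -7.77,"dz": -0.95,"wz": -13.42,"hand": 60},{"dx": 10.29,"dy": -7.77,"dz": -0.95,"wz": -13.42,"hand": 60},{"dx": 10.29,"dy": -7.77,"dz": -0.95,"wz": -13.42,"hand": 60},{"dx": 10.29,"dy": -7.77,"dz": -0.95,"wz": -13.42,"hand": 60},{"dx": 10.29,"dy": -7.77,"dz": -0.95,"wz": -13.42,"hand": 60},{"dx": 10.29,"dy": -7.77,"dz": -0.95,"wz": -13.42,"hand": 60},{"dx": 10.29,"dy": -7.77,"dz": -0.95,"wz": -13.42,"hand": 60}]}}

```text
invalid input at $.rows[0]: expected keys dx, dy, dz, wx, wy, wz, hand
```

Emit:
{"fn": "drive_tool", "kwargs": {"rows": [{"dx": 0,"dy": 0,"dz": -0.95,"wx": 0,"wy": 0,"wz": 0,"hand": 60},{"dx": 1.0,"dy": -0.75,"dz": -0.95,"wx": 0,"wy": 0,"wz": -1.3,"hand": 60},{"dx": 2.0,"dy": -1.5,"dz": -0.95,"wx": 0,"wy": 0,"wz": -2.6,"hand": 60},{"dx": 3.0,"dy": -2.25,"dz": -0.95,"wx": 0,"wy": 0,"wz": -3.9,"hand": 60},{"dx": 4.0,"dy": -3.0,"dz": -0.95,"wx": 0,"wy": 0,"wz": -5.2,"hand": 60},{"dx": 5.0,"dy": -3.8,"dz": -0.95,"wx": 0,"wy": 0,"wz": -6.5,"hand": 60},{"dx": 6.0,"dy": -4.55,"dz": -0.95,"wx": 0,"wy": 0,"wz": -8,"hand": 60},{"dx": 7.0,"dy": -5.3,"dz": -0.95,"wx": 0,"wy": 0,"wz": -9.5,"hand": 60},{"dx": 8.0,"dy": -6.05,"dz": -0.95,"wx": 0,"wy": 0,"wz": -11,"hand": 60},{"dx": 9.0,"dy": -6.8,"dz": -0.95,"wx": 0,"wy": 0,"wz": -12.5,"hand": 60},{"dx": 10.29,"dy": -7.77,"dz": -0.95,"wx": 0,"wy": 0,"wz": -13.42,"hand": 60},{"dx": 10.29,"dy": -7.77,"dz": -0.95,"wx": 0,"wy": 0,"wz": -13.42,"hand": 60},{"dx": 10.29,"dy": -7.77,"dz": -0.95,"wx": 0,"wy": 0,"wz": -13.42,"hand": 60},{"dx": 10.29,"dy": -7.77,"dz": -0.95,"wx": 0,"wy": 0,"wz": -13.42,"hand": 60},{"dx": 10.29,"dy": -7.77,"dz": -0.95,"wx": 0,"wy": 0,"wz": -13.42,"hand": 60},{"dx": 10.29,"dy": -7.77,"dz": -0.95,"wx": 0,"wy": 0,"wz": -13.42,"hand": 60},{"dx": 10.29,"dy": -7.77,"dz": -0.95,"wx": 0,"wy": 0,"wz": -13.42,"hand": 60}]}}

```text
clock: 2.9
eef_pos: [0.5252, 0.0259, 0.2898]
tool_rot: [0.754, 0.657, -0.0, -0.0]
ft_force: [-0.9, -0.1, -0.2]
grip_width: 0.0597
grasp_force: 0.0
```

Emit:
{"fn": "drive_tool", "kwargs": {"rows": [{"dx": 0.02,"dy": 0.02,"dz": 0.8,"wx": 0,"wy": 0,"wz": 0,"hand": 45},{"dx": 0.02,"dy": 0.02,"dz": 1.3,"wx": 0,"wy": 0,"wz": 0,"hand": 45},{"dx": 0.02,"dy": 0.02,"dz": 1.56,"wx": 0,"wy": 0,"wz": 0,"hand": 45},{"dx": 0.02,"dy": 0.02,"dz": 1.56,"wx": 0,"wy": 0,"wz": 0,"hand": 45}]}}

```text
clock: 3.3
eef_pos: [0.5247, 0.0257, 0.2101]
tool_rot: [0.754, 0.656, -0.002, -0.001]
ft_force: [-0.6, 0.2, 0.2]
grip_width: 0.0449
grasp_force: 0.0
```

```bash
python3 - <<'E'
from h import *
im=snap("side","s2"); o=bot.get_obs(); print(o["eef_pos"],o["ft_force"],proj("side",[.526,.0268,.218]))
cv2.imwrite("pics/s2c.png",cv2.resize(im[170:290,270:430,::-1],None,fx=5,fy=5,interpolation=cv2.INTER_CUBIC))
E
```

```text
[0.52576596 0.02596719 0.21167007] [-0.16089032  0.21903358 -0.15997336] (np.float64(358.36957226474107), np.float64(227.70677304614995))
```

View pics/s2c.png

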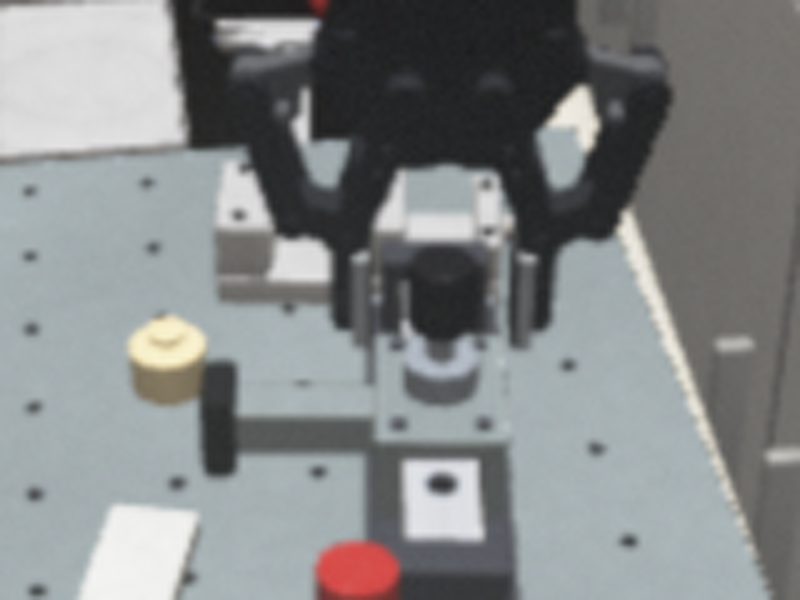

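The knob (crop 440,290) sits centred between the pads (crop x 360 and 523), at pad height. I'll close now.

Emit:
{"fn": "drive_tool", "kwargs": {"rows": [{"dx": 0,"dy": 0,"dz": 0,"wx": 0,"wy": 0,"wz": 0,"hand": 30},{"dx": 0,"dy": 0,"dz": 0,"wx": 0,"wy": 0,"wz": 0,"hand": 26},{"dx": 0,"dy": 0,"dz": 0,"wx": 0,"wy": 0,"wz": 0,"hand": 20},{"dx": 0,"dy": 0,"dz": 0,"wx": 0,"wy": 0,"wz": 0,"hand": 10},{"dx": 0,"dy": 0,"dz": 0,"wx": 0,"wy": 0,"wz": 0,"hand": 10},{"dx": 0,"dy": 0,"dz": 0,"wx": 0,"wy": 0,"wz": 0,"hand": 10}]}}

```text
clock: 3.95
eef_pos: [0.5255, 0.027, 0.2136]
tool_rot: [0.754, 0.657, -0.001, -0.0]
ft_force: [-6.7, -0.9, 8.2]
grip_width: 0.0223
grasp_force: 58.5
```

Emit:
{"fn": "drive_tool", "kwargs": {"rows": [{"dx": 0,"dy": 0,"dz": -0.08,"wx": 0,"wy": 0,"wz": 0,"hand": 10},{"dx": 0,"dy": 0,"dz": -0.16,"wx": 0,"wy": 0,"wz": 0,"hand": 10},{"dx": 0,"dy": 0,"dz": -0.24,"wx": 0,"wy": 0,"wz": 0,"hand": 10},{"dx": 0,"dy": 0,"dz": -0.3,"wx": 0,"wy": 0,"wz": 0,"hand": 10},{"dx": 0,"dy": 0,"dz": -0.3,"wx": 0,"wy": 0,"wz": 0,"hand": 10},{"dx": 0,"dy": 0,"dz": -0.3,"wx": 0,"wy": 0,"wz": 0,"hand": 10}]}}

```text
clock: 4.55
eef_pos: [0.5255, 0.0271, 0.2258]
tool_rot: [0.754, 0.657, -0.002, -0.001]
ft_force: [-4.7, -1.1, -8.5]
grip_width: 0.0221
grasp_force: 59.0
```

```bash
python3 - <<'E'
from h import *
o=bot.get_obs(); print(o["eef_pos"],o["ft_force"],o["ft_torque"])
E
```

```text
[0.52552777 0.02714505 0.22575151] [-4.65166033 -1.09079694 -8.50321854] [-0.22192179  0.8869237   0.0281831 ]
```

Emit:
{"fn": "drive_tool", "kwargs": {"rows": [{"dx": 0.1,"dy": 0,"dz": 0,"wx": 0,"wy": 0,"wz": 0,"hand": 10},{"dx": 0.2,"dy": 0,"dz": 0,"wx": 0,"wy": 0,"wz": 0,"hand": 10},{"dx": 0.3,"dy": 0,"dz": 0,"wx": 0,"wy": 0,"wz": 0,"hand": 10},{"dx": 0.4,"dy": 0,"dz": 0,"wx": 0,"wy": 0,"wz": 0,"hand": 10},{"dx": 0.5,"dy": 0,"dz": 0,"wx": 0,"wy": 0,"wz": 0,"hand": 10},{"dx": 0.6,"dy": 0,"dz": 0,"wx": 0,"wy": 0,"wz": 0,"hand": 10},{"dx": 0.7,"dy": 0,"dz": 0,"wx": 0,"wy": 0,"wz": 0,"hand": 10},{"dx": 0.8,"dy": 0,"dz": 0,"wx": 0,"wy": 0,"wz": 0,"hand": 10},{"dx": 0.8,"dy": 0,"dz": 0,"wx": 0,"wy": 0,"wz": 0,"hand": 10},{"dx": 0.8,"dy": 0,"dz": 0,"wx": 0,"wy": 0,"wz": 0,"hand": 10}]}}

```text
clock: 5.55
eef_pos: [0.5312, 0.0676, 0.2258]
tool_rot: [0.753, 0.658, -0.001, -0.002]
ft_force: [-4.8, 1.6, -6.5]
grip_width: 0.0223
grasp_force: 59.1
```

```bash
python3 - <<'E'
from h import *
o=bot.get_obs(); print(o["eef_pos"],o["ft_force"],o["ft_torque"],np.linalg.norm(o["eef_pos"][:2]-[.5255,.0271]))
im=snap("side","s3")
cv2.imwrite("pics/s3c.png",cv2.resize(im[170:290,270:430,::-1],None,fx=5,fy=5,interpolation=cv2.INTER_CUBIC))
E
```

```text
[0.53118062 0.06756259 0.22583144] [-4.78228255  1.5685056  -6.52594693] [ 0.26112696  0.96462553 -0.07947314] 0.04085940429121594
```

View pics/s3c.png

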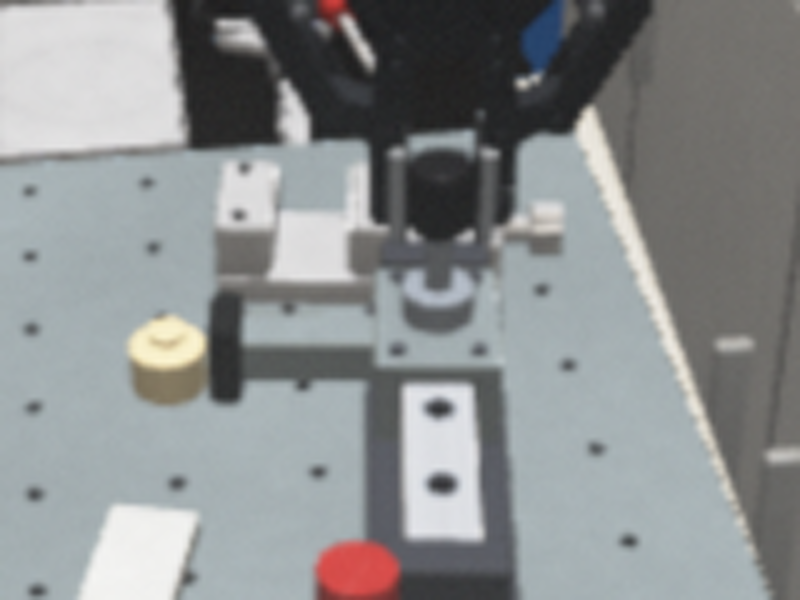

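The stop has moved, with both of the uncovered holes now visible at crop (440,408) and (440,484), and the pin is held clear. Next I'll lower it.

Emit:
{"fn": "drive_tool", "kwargs": {"rows": [{"dx": -0.01,"dy": 0,"dz": 0.06,"wx": 0,"wy": 0,"wz": 0,"hand": 10},{"dx": -0.01,"dy": 0,"dz": 0.12,"wx": 0,"wy": 0,"wz": 0,"hand": 10},{"dx": -0.01,"dy": 0,"dz": 0.18,"wx": 0,"wy": 0,"wz": 0,"hand": 10},{"dx": -0.01,"dy": 0,"dz": 0.24,"wx": 0,"wy": 0,"wz": 0,"hand": 10},{"dx": -0.01,"dy": 0,"dz": 0.28,"wx": 0,"wy": 0,"wz": 0,"hand": 10},{"dx": -0.01,"dy": 0,"dz": 0.3,"wx": 0,"wy": 0,"wz": 0,"hand": 10},{"dx": -0.01,"dy": 0,"dz": 0.3,"wx": 0,"wy": 0,"wz": 0,"hand": 10}]}}

```text
clock: 6.3
eef_pos: [0.5313, 0.0675, 0.2137]
tool_rot: [0.753, 0.658, 0.001, -0.001]
ft_force: [-8.7, 1.9, 5.2]
grip_width: 0.0223
grasp_force: 60.5
```

```bash
python3 - <<'E'
from h import *
o=bot.get_obs(); print(o["eef_pos"],o["ft_force"],o["ft_torque"],np.linalg.norm(o["eef_pos"][:2]-[.5255,.0271]))
im=snap("side","s4")
cv2.imwrite("pics/s4c.png",cv2.resize(im[170:290,270:430,::-1],None,fx=5,fy=5,interpolation=cv2.INTER_CUBIC))
E
```

```text
[0.53127634 0.06747097 0.2136676 ] [-8.67922089  1.88719237  5.21808629] [ 0.32547447  2.01244041 -0.06684175] 0.04078211942399893
```

View pics/s4c.png

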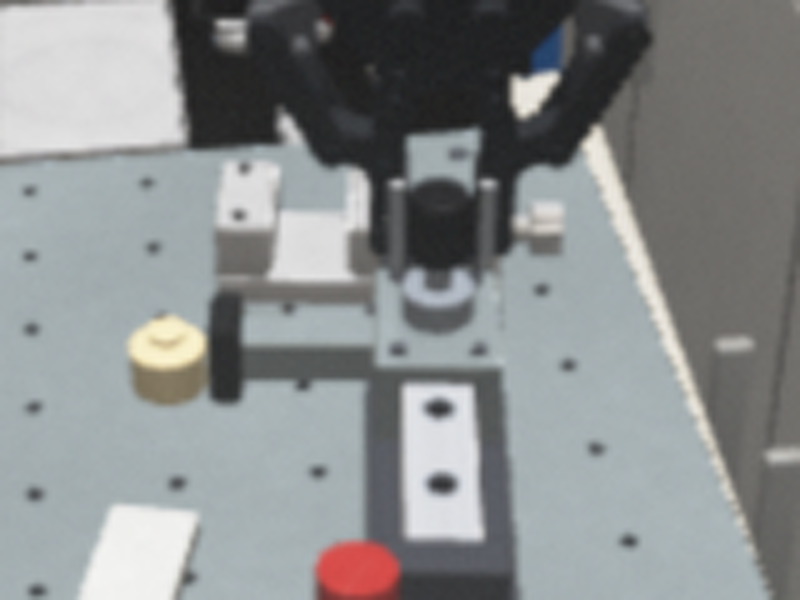

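The height is back to the home value (0.2137 m), and the gap between knob and boss matches the start. A small extra press will confirm the pin is seated.

Emit:
{"fn": "drive_tool", "kwargs": {"rows": [{"dx": 0,"dy": 0,"dz": 0.02,"wx": 0,"wy": 0,"wz": 0,"hand": 10},{"dx": -0.02,"dy": 0,"dz": 0.03,"wx": 0,"wy": 0,"wz": 0,"hand": 10},{"dx": -0.02,"dy": 0,"dz": 0.03,"wx": 0,"wy": 0,"wz": 0,"hand": 10},{"dx": -0.02,"dy": 0,"dz": 0.03,"wx": 0,"wy": 0,"wz": 0,"hand": 10}]}}

```text
clock: 6.75
eef_pos: [0.5313, 0.067, 0.2136]
tool_rot: [0.753, 0.658, 0.002, -0.001]
ft_force: [-11.5, 2.4, 11.9]
grip_width: 0.0225
grasp_force: 61.1
```

```bash
python3 -c "
from workcell import bot
print(bot.job_done())"
```

```text
the job is handed in; nothing more can be done
None
```

The stop is one hole closer to the vise: it moved about 40 mm along the rail, the pin is back at its home height and pressing against a hard stop, and the job was handed in at about 6.8 s with the knob still gripped. The vise, bottle, coupon, weight and lens were not touched.

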